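# Prop the model farmyard gate at its middle width

### The job

The gate of the model farmyard has to stand half open while its paint dries. Take the knob of the flat wooden stay that is pinned to the gate, lift the stay over the peg on the stone gate pillar, and let its middle hole (of three) down over that peg so that the stay lies fully down, with the peg through the hole; then let go.

Things in the scene. Friction and masses are not known exactly. Their poses are not given: they have to be found in the camera images.
- yard: Fixed model farmyard: board 345 x 370 mm, stone walls (tops 65 mm up). Origin: under the peg's axis, at table height; x along the shut gate away from its hinge, y out of the yard, z up. The gate's vertical hinge axis is at x = -165, y = -50 mm; the slatted gate (140 mm long, top 70 mm up) turns anticlockwise, 0 (along x) to 92 degrees. An 8 mm pin on it, 110 mm from the hinge, reaches 136 mm up.
- stay: Flat light wooden bar 247 x 42 x 6 mm, always level. Origin: its pivot on the gate's pin, at its underside, 74 mm over the table when down; x along the bar to its knob. Holes 26 mm wide at x = 80, 120, 160 mm. At x = 205 mm a dark upright round knob, 22 mm wide, 80 to 116 mm over the table; it spins freely on the bar. The bar slides up the pin by at most 45 mm and sinks by its own weight.
- mid_hole (a point): Centre of the stay's middle hole at the bar's underside, 120 mm from the pin, 85 mm from the knob. Moving the knob swings the gate too: hinge-pin (110 mm) and pin-knob (205 mm) form a level two-bar linkage. From above, going hinge, pin, knob, it turns right (clockwise) at the pin, at the start and with the hole on the peg (gate then about 60 degrees open); a straight move between the two is free.
- peg_top (a point): Rounded top of the fixed upright wooden peg, 10 mm across, on the stone gate pillar, 92 mm above the table (right above the yard's origin). It stands 12 mm out of the bar when the bar is down; the bar must rise more than 18 mm to pass over it (30 mm is good). Near the stay only the peg and the gate's pin reach higher than the bar.

How it is judged:
By the outcome, as a careful person would: the job done as asked, in the order asked, and still so for the second after the job is handed in, with the robot touching nothing.
It also fails if it takes over 34 s, if anything falls off the work surface, if the arm or the gripper's body presses on something with over 40 N, if the wrist force passes 120 N, or if a joint passes its speed limit or range.

### The arm

A 6-joint arm with a two-finger parallel gripper is mounted at the origin on the work surface. World frame = base frame: x ahead of the robot, y to its left, z up, the work surface at z = 0. Lengths are in m, angles in rad, forces in N, time in s.
With the tool pointing down it reaches from about 0.425 to 0.95 m from the base axis. Payload 3.5 kg.
Tool frame: the origin (TCP) lies at the very end of the fingers, on their centre line; the grasp point (between the pads) lies 19 mm behind it; x points along the fingers, z is the direction in which the jaws open and shut, and the axes are right-handed (so a half turn about x gives the same grasp; the last joint's range is limited). The gripper opens to 85 mm and grips with 20 to 120 N. Pads are 22 mm wide; open, the fingers measure 114 mm over their backs; the gripper's body (76 mm by 85 mm) begins 54 mm behind the grasp point. The pads swing forward as they close: fully open they stand 13 mm farther back than shut.
Start: joints at [-0.15, 0.286, 1.577, -0, 1.279, -0.15], TCP at [0.675, 0, 0.231] pointing down, gripper open.
Joint ranges: [-2.77, 2.77], [-0.9, 2.22], [0.21, 2.48], [-1.53, 4.67], [0.24, 2.81], [-2.84, 2.84]. Speed limits (rad/s): [2.79, 2.79, 3.14, 3.14, 3.14, 3.14].

### API

Orientations are given as a unit quaternion [x, y, z, w].
In Python, from plant import ctrl, cams gives the robot as it stands.
- The arm moves only by the tool play_rows, never from a script. Its argument "rows" is a list of rows, each a list of 3 entries, a list of its own where there are three numbers: the opening in per cent of the stroke, from 0 (shut) to 100 (fully open), then the shift along the tool's x, y, z in units of 0.3 m (1.0 is 0.3 m), then the turn, a rotation vector about the tool's x, y, z in units of pi/2 rad (1.0 is pi/2 rad). A call has 1 to 10 rows; each row is the pose to reach, as a shift and turn from the pose commanded when the call began, along the tool's axes at that moment; what a row does not reach only later rows make up. A row lasts 1/12 s, in which the tool goes at most 41.7 mm and 7.16 degrees, less where a joint would pass 70% of its speed; a pose out of reach is approached as far as the arm can. A call with a number of a shift or a turn outside -1 to 1 is refused whole. A call with a gripper value outside its range is refused whole. The fingers move at their own pace and stop on an object; "force" is the grip in N (left out, the last holds). Time passes only in rows, so rows that repeat a pose let the fingers close. It gives the time, the measured TCP pose, the force and the opening at its end, in the units of the state.
- ctrl.get_state(): the state, without advancing time (a new reading comes with each control period).
- cams.read_camera(name): name is "scene" or "side" or "wrist"; returns a dict with "color" (384x512x3 uint8, red, green, blue), "fx", "fy", "cx", "cy" (pixels), "view" (4x4, takes a point from world to camera coordinates). Camera axes: x right, y down, z forward; pixel columns grow to the right and rows downward; lengths in m; the calibration is good to about 2 mm. A picture is of the moment at which its call begins. There is no depth.
- ctrl.sign_off(): hands the job in, once; it reports no verdict.
The state is a dict: "time": time; "qpos": joint angles; "dq": joint speeds; "joint_efforts": joint torques, N m; "eef_pos": TCP position; "tcp_rot": TCP orientation; "contact_force": force on the tool from outside, world axes, zero at the start; "wrist_torque": the same for the moment, N m; "opening": opening from 0.0 (shut) to 1.0 (fully open).
Only numpy, scipy, OpenCV 4.12 (cv2) and the standard library are available. Lean on these libraries where they do the work, as an engineer would, in place of code of your own. Each camera call takes 0.05 s, during which the arm holds its last target. There are 200 camera calls.

## Working session

There is one attempt and no reset: what is moved stays moved. The work goes in short steps, Python scripts to look and compute and a tool call to move; the robot and the scene stay as the last step left them, time stands still between calls to the robot, and variables do not carry over. Pictures are saved under pics/ and viewed, about 8 in all and at most 12, crops included, and the job is handed in when it is done.

Besides the shell and the picture viewer there is one more tool, called after "Request:" as name(argument=value, ...), one argument or row to a line, values as JSON. play_rows: Moves the arm, as the interface text tells. Shifts and turns lie within -1 to 1; 1 stands for 0.3 m of shift or pi/2 rad of turn. Its arguments: {"type":"object","properties":{"rows":{"type":"array"},"force":{"type":"number"}},"required":["rows"]}

```bash
mkdir -p pics; cat > h.py <<'E'
import numpy as np,cv2
from plant import ctrl,cams
def ray(c,u,v):
    V=np.array(c["view"]);R=V[:3,:3];t=V[:3,3]
    d=R.T@np.array([(u-c["cx"])/c["fx"],(v-c["cy"])/c["fy"],1]);return -R.T@t,d
def onz(c,u,v,z):
    o,d=ray(c,u,v);return o+d*(z-o[2])/d[2]
def proj(c,p):
    V=np.array(c["view"]);q=V[:3,:3]@np.array(p)+V[:3,3];return np.array([c["fx"]*q[0]/q[2]+c["cx"],c["fy"]*q[1]/q[2]+c["cy"]])
def tri(a,b):
    (o1,d1),(o2,d2)=a,b
    s=np.linalg.lstsq(np.c_[d1,-d2],o2-o1,rcond=None)[0];p,q=o1+s[0]*d1,o2+s[1]*d2
    return (p+q)/2,np.linalg.norm(p-q)
def save(n,c,s=1.5,crop=None):
    im=c["color"][:,:,::-1]
    if crop: im=im[crop[1]:crop[3],crop[0]:crop[2]]
    cv2.imwrite("pics/"+n,cv2.resize(im,None,fx=s,fy=s,interpolation=cv2.INTER_CUBIC))
E
python3 - <<'E'
from h import *
import pickle
C={n:cams.read_camera(n) for n in("scene","side","wrist")}
pickle.dump(C,open("c0.pkl","wb"))
for n in C: print(n,ray(C[n],256,192))
save("a_scene.png",C["scene"]);save("a_side.png",C["side"]);save("a_wrist.png",C["wrist"])
print(ctrl.get_state())
E
```

```text
scene (array([1.07435303, 0.17954661, 0.47796171]), array([-0.78157168, -0.11565641, -0.61300189]))
side (array([0.29537991, 0.49691763, 0.54102103]), array([ 0.37319144, -0.62768557, -0.68320163]))
wrist (array([0.67318935, 0.07782184, 0.37363727]), array([ 0.01082133, -0.30752784, -0.95156114]))
{'time': 0.15, 'qpos': array([-1.49999515e-01,  2.86972532e-01,  1.57784405e+00,  2.86980261e-06,
        1.27864981e+00, -1.49985304e-01]), 'dq': array([ 0.00019175, -0.00261838, -0.00526575, -0.00127009,  0.00100857,
        0.00059559]), 'joint_efforts': array([ 7.91554030e-04, -4.06602967e+01, -2.93140125e+01, -8.94972595e-05,
        3.96185191e-03, -2.97825103e-06]), 'eef_pos': array([6.74476080e-01, 1.09796024e-04, 2.30256245e-01]), 'tcp_rot': array([1.05270600e-04, 7.07761354e-01, 9.46359592e-05, 7.06451587e-01]), 'contact_force': array([-1.19330405, -0.43036396, -0.11926363]), 'wrist_torque': array([ 0.01307917, -0.04583626,  0.03271439]), 'opening': 1.003452946866145}
```

View pics/a_scene.png

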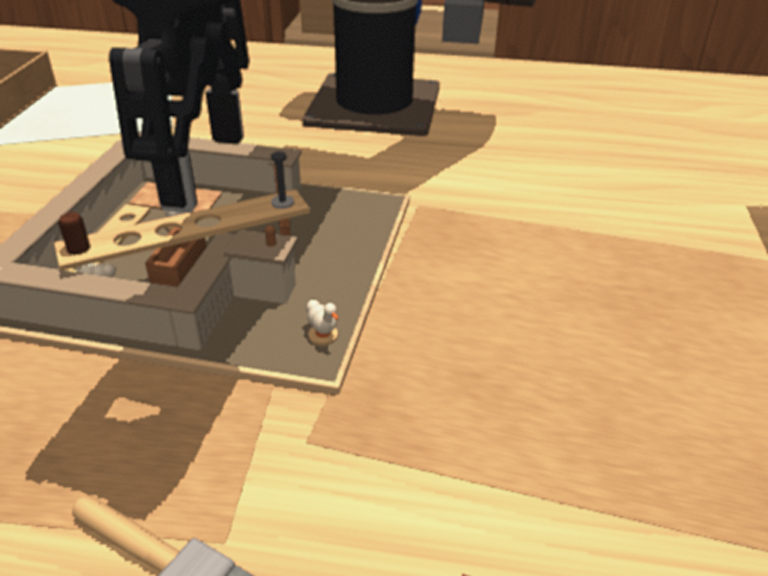

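View pics/a_side.png

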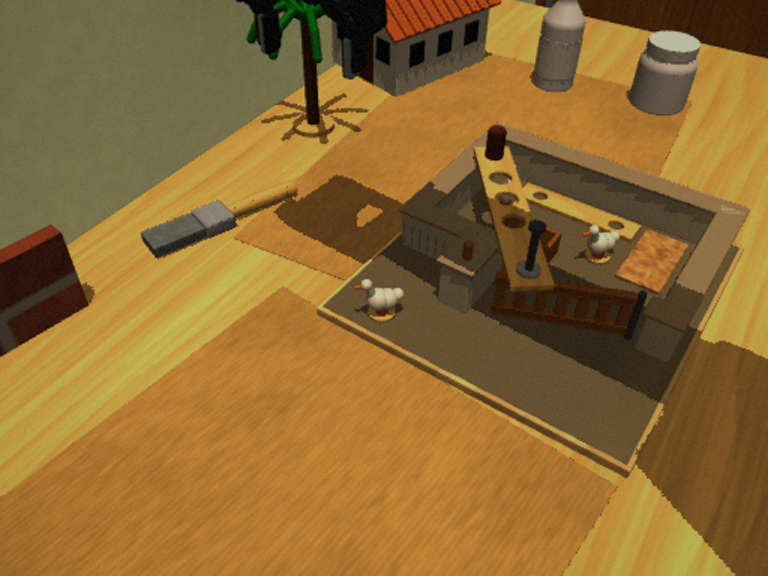

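View pics/a_wrist.png

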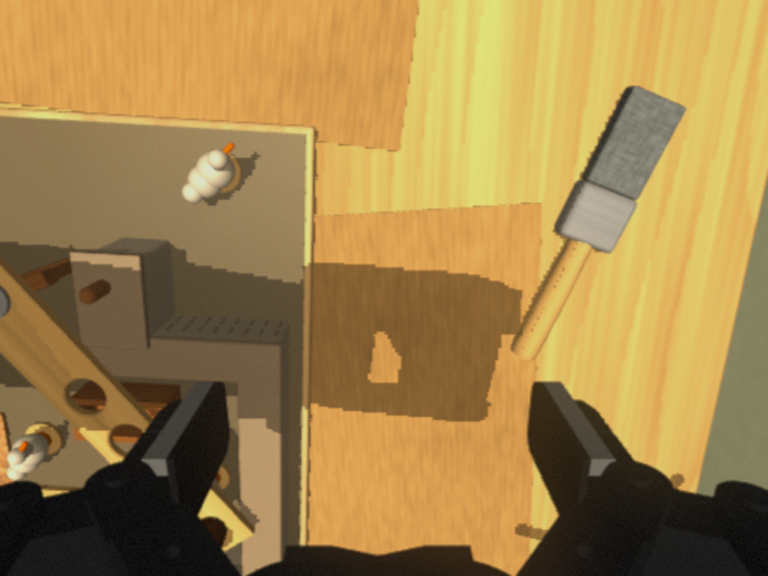

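The side view (1.5x) shows the knob top at about (497,130), the pin top at (537,227) and the peg top at (468,244). In the scene view they are at (70,218), (279,156) and (270,230). In the wrist view the peg is at (95,292).

```bash
python3 - <<'E'
from h import *
import pickle
C=pickle.load(open("c0.pkl","rb"));np.set_printoptions(precision=4,suppress=True)
P={"knobtop":(.116,dict(side=(497,130),scene=(70,219))),"pintop":(.136,dict(side=(537,226),scene=(279,155))),
"pegtop":(.092,dict(side=(468,243),scene=(270,229),wrist=(84,297)))," pegtopB":(.092,dict(scene=(285,222))),
"pinbase":(.08,dict(side=(528,270),scene=(282,203))),
"wallcornerboard_front":(0.0,dict(side=(629,470),scene=(407,197))),"boardleft":(0.0,dict(side=(319,312),scene=(338,388)))}
for k,(z,d) in P.items():
    r={n:(np.array(p))/1.5 for n,p in d.items()}
    print(k,{n:onz(C[n],*p,z)[:2] for n,p in r.items()})
    if "side" in r and "scene" in r: print("   tri",*tri(ray(C["side"],*r["side"]),ray(C["scene"],*r["scene"])))
E
```

```text
knobtop {'side': array([ 0.5566, -0.1896]), 'scene': array([ 0.5595, -0.191 ])}
   tri [ 0.5575 -0.1923  0.1145] 0.0003002296923329144
pintop {'side': array([ 0.4411, -0.0219]), 'scene': array([ 0.44  , -0.0235])}
   tri [ 0.4412 -0.0228  0.1361] 0.0012292380819154318
pegtop {'side': array([ 0.5044, -0.0159]), 'scene': array([ 0.5087, -0.0169]), 'wrist': array([ 0.5043, -0.0189])}
   tri [ 0.5054 -0.0182  0.0898] 0.0002555564043316499
 pegtopB {'scene': array([ 0.494 , -0.0059])}
pinbase {'side': array([ 0.4417, -0.0239]), 'scene': array([ 0.4406, -0.0245])}
   tri [ 0.4416 -0.024   0.0804] 0.0007163132017749453
wallcornerboard_front {'side': array([0.2873, 0.0841]), 'scene': array([0.2707, 0.0889])}
   tri [0.2874 0.091  0.0096] 0.0007518067759911188
boardleft {'side': array([0.6301, 0.0692]), 'scene': array([0.6196, 0.0711])}
   tri [0.6262 0.0733 0.0063] 0.0016191355594998248
```

Request:
play_rows(
  rows=[
    [70,[0.05,-0.16,-0.1],[0,0,0]],
    [70,[0.1,-0.32,-0.2],[0,0,0]],
    [70,[0.15,-0.48,-0.3],[0,0,0]],
    [70,[0.203,-0.6,-0.37],[0,0,0]],
    [70,[0.203,-0.638,-0.392],[0,0,0]],
    [70,[0.203,-0.638,-0.392],[0,0,0]],
    [70,[0.203,-0.638,-0.392],[0,0,0]],
    [70,[0.203,-0.638,-0.392],[0,0,0]],
  ],
  force=40,
)

```text
time: 0.82
eef_pos: [0.5565, -0.1921, 0.1697]
tcp_rot: [0.001, 0.707, -0.001, 0.707]
contact_force: [0.7, 0.8, -0.1]
opening: 0.697
```

```bash
python3 - <<'E'
from h import *
np.set_printoptions(precision=4,suppress=True)
s=ctrl.get_state();print(s["time"],s["eef_pos"],s["tcp_rot"],s["opening"],s["qpos"])
C={n:cams.read_camera(n) for n in("wrist","side")}
a=cv2.resize(C["wrist"]["color"],(560,420));b=cv2.resize(C["side"]["color"][60:252,200:456],(560,420))
save("b.png",C["wrist"])
c=C["wrist"]
for n,p in dict(knobtop=(.5575,-.1915,.116),knobbase=(.5575,-.1915,.08),peg=(.505,-.0175,.092),pin=(.441,-.023,.136)).items():print(n,proj(c,p)*1.5)
E
```

```text
0.8167 [ 0.5565 -0.1921  0.1697] [ 0.0014  0.7075 -0.0006  0.7067] 0.6966611512359132 [-0.5049  0.1571  1.8465  0.0005  1.1395 -0.5022]
knobtop [383.6524 319.204 ]
knobbase [382.873  291.5045]
peg [ 233.5905 -170.1723]
pin [ -42.5445 -231.2523]
```

View pics/b.png

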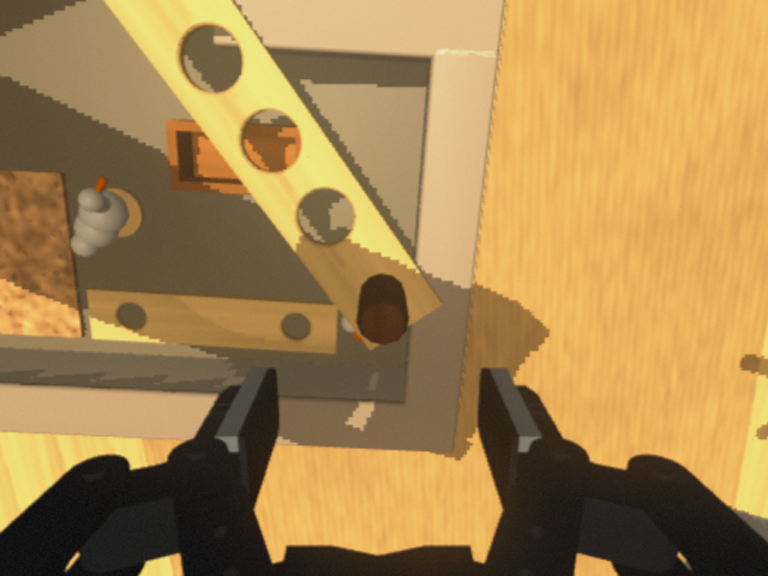

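The knob top is at (383,316) in the wrist view, against a predicted (384,319), so the knob position is confirmed. I'll go down and grip it.

Request:
play_rows(
  rows=[
    [70,[0.08,0,0.003],[0,0,0]],
    [70,[0.16,0,0.003],[0,0,0]],
    [70,[0.24,0,0.003],[0,0,0]],
    [70,[0.28,0,0.003],[0,0,0]],
    [70,[0.28,0,0.003],[0,0,0]],
    [0,[0.28,0,0.003],[0,0,0]],
    [0,[0.28,0,0.003],[0,0,0]],
    [0,[0.28,0,0.003],[0,0,0]],
    [0,[0.28,0,0.003],[0,0,0]],
    [0,[0.28,0,0.003],[0,0,0]],
  ],
  force=40,
)

```text
time: 1.75
eef_pos: [0.5591, -0.1919, 0.088]
tcp_rot: [-0.0, 0.706, -0.0, 0.708]
contact_force: [-0.9, -0.2, 2.3]
opening: 0.24
```

Request:
play_rows(
  rows=[
    [0,[0,0,0],[0,0,0]],
    [0,[0,0,0],[0,0,0]],
    [0,[0,0,0],[0,0,0]],
  ],
)

```text
time: 2.0
eef_pos: [0.5585, -0.1916, 0.0869]
tcp_rot: [-0.0, 0.707, -0.0, 0.707]
contact_force: [0.3, 0.3, 1.9]
opening: 0.244
```

```bash
python3 - <<'E'
from h import *
from scipy.optimize import fsolve
np.set_printoptions(precision=4,suppress=True)
s=ctrl.get_state();print(s["time"],s["eef_pos"],s["opening"],s["contact_force"])
peg=np.array([.505,-.0175])
for a in (-2,-2.9,-4):
    r=np.radians(a);R=np.array([[np.cos(r),-np.sin(r)],[np.sin(r),np.cos(r)]])
    H=peg+R@[-.165,-.05]
    P=lambda g:H+R@[.11*np.cos(g),.11*np.sin(g)]
    g=fsolve(lambda g:np.linalg.norm(P(g[0])-peg)-.12,1.05)[0]
    print(a,H,np.linalg.norm(H-[.441,-.023]),np.degrees(g),P(g),P(g)+205/120*(peg-P(g)))
E
```

```text
2.0 [ 0.5585 -0.1916  0.0869] 0.24352663442407593 [0.2635 0.2621 1.9281]
-2 [ 0.3384 -0.0617] 0.109701579688331 60.55225991909845 [0.3957 0.0321] [ 0.5824 -0.0527]
-2.9 [ 0.3377 -0.0591] 0.10943963130222502 60.552259919098475 [0.3965 0.0338] [ 0.5818 -0.0539]
-4 [ 0.3369 -0.0559] 0.10915220381995408 60.55225991909845 [0.3975 0.0359] [ 0.5811 -0.0553]
```

Request:
play_rows(
  rows=[
    [0,[-0.03,0,0],[0,0,0]],
    [0,[-0.06,0,0],[0,0,0]],
    [0,[-0.09,0,0],[0,0,0]],
    [0,[-0.107,0,0],[0,0,0]],
    [0,[-0.107,0,0],[0,0,0]],
    [0,[-0.107,0,0],[0,0,0]],
  ],
)

```text
time: 2.5
eef_pos: [0.5587, -0.1916, 0.1193]
tcp_rot: [-0.0, 0.707, -0.0, 0.708]
contact_force: [0.4, -0.6, -0.6]
opening: 0.239
```

Request:
play_rows(
  rows=[
    [0,[0,0.05,0.008],[0,0,0]],
    [0,[0,0.1,0.017],[0,0,0]],
    [0,[0,0.15,0.026],[0,0,0]],
    [0,[0,0.2,0.034],[0,0,0]],
    [0,[0,0.25,0.042],[0,0,0]],
    [0,[0,0.3,0.051],[0,0,0]],
    [0,[0,0.35,0.06],[0,0,0]],
    [0,[0,0.4,0.068],[0,0,0]],
    [0,[0,0.44,0.075],[0,0,0]],
    [0,[0,0.46,0.078],[0,0,0]],
  ],
)

```text
time: 3.33
eef_pos: [0.5815, -0.0513, 0.118]
tcp_rot: [-0.0, 0.707, 0.001, 0.707]
contact_force: [-0.2, -1.0, -1.5]
opening: 0.24
```

Request:
play_rows(
  rows=[
    [0,[0,0,0],[0,0,0]],
    [0,[0,0,0],[0,0,0]],
    [0,[0,0,0],[0,0,0]],
    [0,[0,0,0],[0,0,0]],
  ],
)

```text
time: 3.67
eef_pos: [0.5815, -0.054, 0.1184]
tcp_rot: [0.0, 0.707, -0.0, 0.707]
contact_force: [0.5, 0.3, -1.2]
opening: 0.24
```

```bash
python3 - <<'E'
from h import *
import pickle
C={n:cams.read_camera(n) for n in("scene","side","wrist")};pickle.dump(C,open("c1.pkl","wb"))
a=C["side"]["color"][90:240,210:410][:,:,::-1];b=C["scene"]["color"][60:210,40:240][:,:,::-1]
cv2.imwrite("pics/c.png",cv2.resize(np.vstack([np.hstack([a,b])]),None,fx=2,fy=2,interpolation=cv2.INTER_CUBIC))
save("c_w.png",C["wrist"])
E
```

```text
(no output)
```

View pics/c.png

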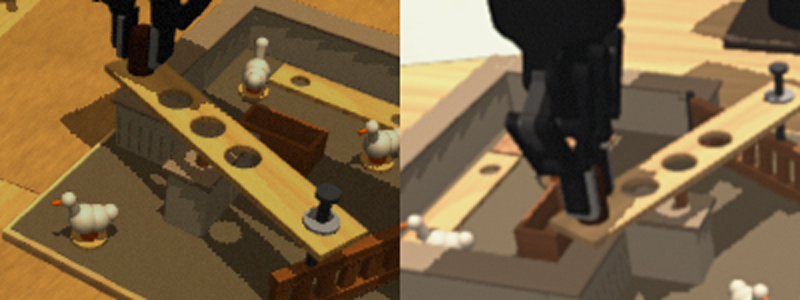

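View pics/c_w.png

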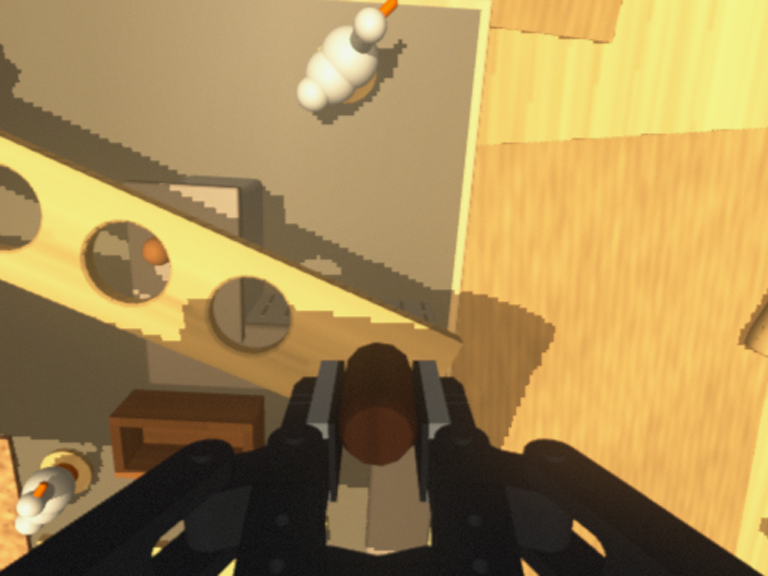

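In the wrist view the peg top is at (155,250), seen through the middle hole centred at about (127,262). I'll cast rays for both to compare their positions.

```bash
python3 - <<'E'
from h import *
import pickle
np.set_printoptions(precision=4,suppress=True)
C=pickle.load(open("c1.pkl","rb"))
w=C["wrist"]; U=lambda u,v,z:onz(w,u/1.5,v/1.5,z)[:2]
print("peg",U(155,250,.092),"hole",U(127,262,.1115),"hole3",U(250,313,.1115),"hole1",U(-3,207,.1115))
# side crop (2x, offset 210,90), scene crop offset (40,60), image x-400
S=lambda x,y:(x/2+210,y/2+90);Q=lambda x,y:((x-400)/2+40,y/2+60)
for n,a,b,z in (("mid",(208,127),(715,139),.1115),("pintop",(328,190),(779,67),.136)):
    print(n,onz(C["side"],*S(*a),z),onz(C["scene"],*Q(*b),z),*tri(ray(C["side"],*S(*a)),ray(C["scene"],*Q(*b))))
p=np.array([.505,-.0175])
h=U(127,262,.1115)
E
```

```text
peg [ 0.5053 -0.0178] hole [ 0.505  -0.0168] hole3 [ 0.5407 -0.0331] hole1 [ 0.4697 -0.0003]
mid [ 0.5015 -0.0126  0.1115] [0.4721 0.0011 0.1115] [0.4943 0.0068 0.1262] 0.002720264698850386
pintop [0.3964 0.0333 0.136 ] [0.396  0.0348 0.136 ] [0.3963 0.0345 0.1365] 0.0008853834293879324
```

The hole is within about 1 mm of the peg, with 8 mm of clearance available. My scene-view "mid" pick was hole 1 by mistake, so I'm ignoring it. Lowering now.

Request:
play_rows(
  rows=[
    [0,[0.02,0,0],[0,0,0]],
    [0,[0.04,0,0],[0,0,0]],
    [0,[0.06,0,0],[0,0,0]],
    [0,[0.08,0,0],[0,0,0]],
    [0,[0.1,0,0],[0,0,0]],
    [0,[0.107,0,0],[0,0,0]],
    [0,[0.107,0,0],[0,0,0]],
    [0,[0.107,0,0],[0,0,0]],
    [0,[0.107,0,0],[0,0,0]],
  ],
)

```text
time: 4.57
eef_pos: [0.5821, -0.0535, 0.0871]
tcp_rot: [-0.0, 0.707, -0.0, 0.707]
contact_force: [-0.5, 0.9, 2.2]
opening: 0.242
```

```bash
python3 - <<'E'
from h import *
C={n:cams.read_camera(n) for n in("side","wrist")}
a=C["side"]["color"][90:240,210:410][:,:,::-1];b=C["wrist"]["color"][100:340,0:320][:,:,::-1]
cv2.imwrite("pics/d.png",np.hstack([cv2.resize(a,(400,300)),cv2.resize(b,(400,300))]))
E
```

```text
(no output)
```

View pics/d.png

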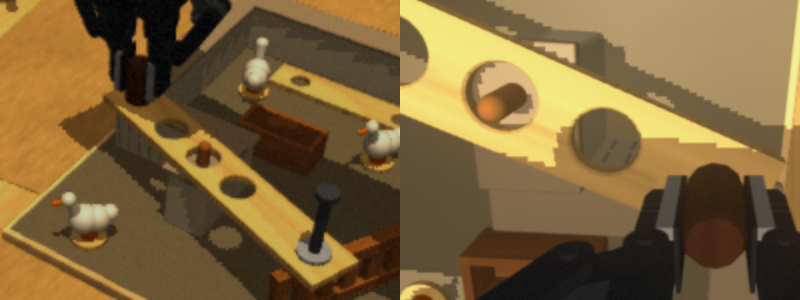

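The peg stands up through the middle hole in both views (side (205,152), wrist (500,97)). Releasing and retreating.

Request:
play_rows(
  rows=[
    [60,[0,0,0],[0,0,0]],
    [60,[0,0,0],[0,0,0]],
    [60,[0,0,0],[0,0,0]],
    [60,[0,0,0],[0,0,0]],
    [60,[0,0,0],[0,0,0]],
    [60,[-0.05,0,0],[0,0,0]],
    [60,[-0.12,0,0],[0,0,0]],
    [60,[-0.22,0,0],[0,0,0]],
    [60,[-0.32,0,0],[0,0,0]],
    [60,[-0.4,0,0],[0,0,0]],
  ],
)

```text
time: 5.5
eef_pos: [0.5821, -0.0534, 0.2087]
tcp_rot: [-0.0, 0.706, -0.0, 0.708]
contact_force: [1.1, 0.6, -0.5]
opening: 0.6
```

Request:
play_rows(
  rows=[
    [60,[0,0,0],[0,0,0]],
    [60,[0,0,0],[0,0,0]],
    [60,[0,0,0],[0,0,0]],
    [60,[0,0,0],[0,0,0]],
    [60,[0,0,0],[0,0,0]],
    [60,[0,0,0],[0,0,0]],
  ],
)

```text
time: 6.0
eef_pos: [0.581, -0.0532, 0.2048]
tcp_rot: [0.0, 0.708, 0.0, 0.706]
contact_force: [0.6, -0.1, 0.1]
opening: 0.603
```

```bash
python3 - <<'E'
from h import *
s=cams.read_camera("side");w=cams.read_camera("wrist")
a=s["color"][90:240,210:410][:,:,::-1];b=w["color"][:,:,::-1]
cv2.imwrite("pics/e.png",np.hstack([cv2.resize(a,(400,300)),cv2.resize(b,(400,300))]))
for n,p in dict(knobtop=(.582,-.0535,.116),pegtop=(.505,-.0175,.092),pintop=(.3965,.034,.136),pinbase_down=(.3965,.034,.08)).items():
    q=proj(s,p);print(n,(q-[210,90])*2, proj(w,p)*400/512+[400,0])
E
```

```text
knobtop [139.3931678   60.50091854] [599.3447901  152.91173444]
pegtop [204.19913718 142.53764559] [518.40211161 108.91572611]
pintop [327.46198884 190.59210374] [349.15236625  48.91402225]
pinbase_down [312.29891946 251.81304225] [401.39158775  51.83197433]
```

View pics/e.png

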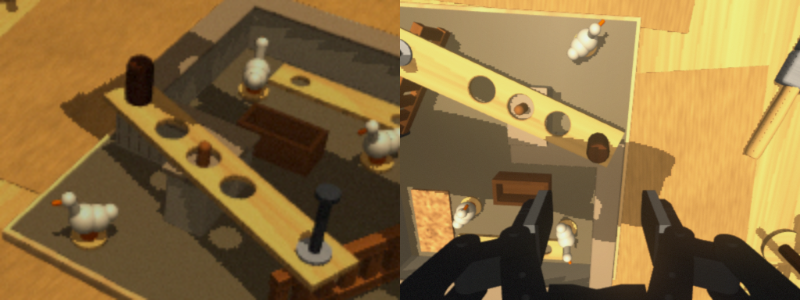

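The stay is lying down with the peg through its middle hole. The knob top is at (139,60), the peg at (204,145) and the pin collar at (314,250), all matching the predictions for the bar fully down. The gripper is clear, so I'm handing in.

```bash
python3 -c "
from plant import ctrl
print(ctrl.sign_off())"
```

```text
the job is handed in; nothing more can be done
None
```

The stay now lies fully down with the peg through its middle hole, holding the gate about 60 degrees open. I handed the job in at about 6 s of the 34 s allowed.

I gripped the knob, lifted the stay about 32 mm, and moved it in a straight line until the middle hole was over the peg. I then lowered it, let go, and raised the gripper about 12 cm clear.

- **Before lowering:** the wrist view put the hole within about 1 mm of the peg.
- **After release:** the side and wrist views show the peg standing up through the middle hole. In the side view the knob top, peg top and pin collar are within a few pixels of where they should be with the bar fully down.
- **Forces:** the readings at the end of each move stayed below about 3 N.
- **Disagreement:** one cross-check in the scene camera disagreed, because I had picked hole 1 instead of the middle hole. I discarded that reading and did not repeat it.

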